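# Put the matching lid on the saucepan

## Task

One of the kitchen's two saucepans stands on the round wooden trivet: find which of the three look-alike lids on the sloping draining rack is the right size for it, pick that lid up and lower it onto the pan, keeping hold until it sits level and fully home in the rim (do not drop it on). Then let go; leave the other two lids on the rack as they were and the pan on its trivet, and do not disturb the mugs or the jar.

Things in the scene. Friction and masses are not known exactly. Their poses are not given: they have to be found in the camera images.
- trivet: Round light-wood trivet, 190 mm across, 15 mm thick, fixed on the counter; origin at the centre of its underside. The saucepan to be covered stands on it. It is the 14 cm or the 16 cm one of two alike steel pans; the other stands further back on a dark square board. The pans' poses are not measured: which pan it is and just where it stands must be seen or felt.
- trivet_top (a point): Centre of the trivet's top, 15 mm above the counter. The pan's centre is up to 12 mm off it in any direction. 14 cm pan: 140 mm inside, 152 over the rolled rim; 16 cm pan: 160 inside, 172 over the rim. Both 78 mm tall, straight upright walls, inside floor 7 mm up. Loose, 1.6 and 1.9 kg: they stay put under a light push (5 N).
- pan_rim (a point): Point on the trivet's axis at the height of the pan's rim, 93 mm above the counter. Each pan takes the lid of its own number: the skirt goes in with 2.5 mm to spare all round and the flange rests on the rim, grip centre 131 mm above the counter. A lid one size larger stands 12 mm too high; a smaller one falls in.
- pan_handle_side (a point): Point 120 mm to the right (-y) of the trivet's axis, 80 mm above the counter, marking the side where the pan's handle sticks out: black, 20 mm thick, ending 175 mm beyond the inside wall, 3 to 30 mm below the rim, towards -y give or take 0.25 rad.
- rack: Draining rack of steel wire, 524 mm long (y), 180 deep, fixed, turned 0.25 to 0.4 rad to face the robot. Origin on the counter below the foot of the slope, at mid-length; x points to the back, the slope rises that way at 40 degrees. Three lids lie side by side on the slope at y = -175, 0, +175 mm (give or take 10), in any order.
- rack_foot (a point): Foot of the rack's slope at mid-length, 35 mm above the counter, where the lids' low edges rest against a round wire lip (10 mm thick). The lids lie skirt down on the sloping wires, grips pointing up and out towards the robot at 40 degrees. The wires' top end is 150 mm above the counter.
- lid12: The 12 cm pan lid (fits neither pan): round, steel, low dome, black bar grip on top, 132 mm across its flange, about 0.24 kg. z = the lid's axis, out through the grip. Origin level with the skirt's bottom edge, 57.5 mm from the axis, which passes through x = +57.5 mm, y = 0. In the rack the origin is at the lid's low edge on the front lip, x points up the slope, y is level.
- lid12_grip (a point): Centre of the 12 cm lid's bar grip (flat-sided, 48 mm long in x, 22 wide in y, 24 tall), on the lid's axis; axes as the lid's. Along z from here, in mm: bar -12 to +12, two posts -24 to -12, dome top -24 falling to -35 at the edge, flange -38 to -35 (rests on the pan's rim), skirt -50 to -38 (115 across, its lowest 4 mm drawn in 3 mm all round; goes inside the pan).
- lid14: The 14 cm pan lid (for the 14 cm pan): round, steel, low dome, black bar grip on top, 152 mm across its flange, about 0.3 kg. z = the lid's axis, out through the grip. Origin level with the skirt's bottom edge, 67.5 mm from the axis, which passes through x = +67.5 mm, y = 0. In the rack the origin is at the lid's low edge on the front lip, x points up the slope, y is level.
- lid14_grip (a point): Centre of the 14 cm lid's bar grip (flat-sided, 48 mm long in x, 22 wide in y, 24 tall), on the lid's axis; axes as the lid's. Along z from here, in mm: bar -12 to +12, two posts -24 to -12, dome top -24 falling to -35 at the edge, flange -38 to -35 (rests on the pan's rim), skirt -50 to -38 (135 across, its lowest 4 mm drawn in 3 mm all round; goes inside the pan).
- lid16: The 16 cm pan lid (for the 16 cm pan): round, steel, low dome, black bar grip on top, 172 mm across its flange, about 0.36 kg. z = the lid's axis, out through the grip. Origin level with the skirt's bottom edge, 77.5 mm from the axis, which passes through x = +77.5 mm, y = 0. In the rack the origin is at the lid's low edge on the front lip, x points up the slope, y is level.
- lid16_grip (a point): Centre of the 16 cm lid's bar grip (flat-sided, 48 mm long in x, 22 wide in y, 24 tall), on the lid's axis; axes as the lid's. Along z from here, in mm: bar -12 to +12, two posts -24 to -12, dome top -24 falling to -35 at the edge, flange -38 to -35 (rests on the pan's rim), skirt -50 to -38 (155 across, its lowest 4 mm drawn in 3 mm all round; goes inside the pan).
- mug: White mug, bystander: 80 mm across, 92 mm tall, upright, origin at the centre of its underside, handle to its +y.
- copper_mug: Copper mug, bystander: 76 mm across, 85 mm tall, upright, origin at the centre of its underside, handle to its +y.
- jar: Ochre stoneware jar, closed, bystander: 74 mm across, 108 mm tall, upright, origin at the centre of its underside.
Mind the look-alikes: they are no part of the job. What is shaped like the lid16 but blue is not meant.

How it is judged (in metres and radians):
On the way:
1. the right lid is home on the pan while the fingers still hold it (not dropped on) (((z of lid14_grip in the frame of trivet between 0.1275 and 0.134 m and angle between lid14_grip's own z axis and vertical below 0.035 rad and horizontal distance between lid14_grip and trivet below 0.03 m and contact force between the fingers and lid14 above 0.5 N) or (z of lid16_grip in the frame of trivet between 0.1275 and 0.134 m and angle between lid16_grip's own z axis and vertical below 0.035 rad and horizontal distance between lid16_grip and trivet below 0.03 m and contact force between the fingers and lid16 above 0.5 N))), for 0.1 s.
At the end, for the whole second after the job is handed in: The lid of the pan's own size sits level (within 2 degrees) and home in the rim of the pan on the trivet: its grip's centre 127.5 to 134 mm above the counter and within 30 mm of the trivet's centre line; the grips of the other two lids are within 30 mm of where they started on the rack (((z of lid14_grip in the frame of trivet between 0.1275 and 0.134 m and angle between lid14_grip's own z axis and vertical below 0.035 rad and horizontal distance between lid14_grip and trivet below 0.03 m and distance of each of lid16_grip, lid12_grip from where it was at the start of the episode below 0.03 m) or (z of lid16_grip in the frame of trivet between 0.1275 and 0.134 m and angle between lid16_grip's own z axis and vertical below 0.035 rad and horizontal distance between lid16_grip and trivet below 0.03 m and distance of each of lid14_grip, lid12_grip from where it was at the start of the episode below 0.03 m))); the robot touches nothing.
It fails at once if a mug or the jar is pushed more than 30 mm or tipped more than about 17 degrees (distance of any of mug, copper_mug, jar from where it was at the start of the episode above 0.03 m or angle between any of mug, copper_mug, jar's own z axis and vertical above 0.3 rad).
It also fails if it takes over 64 s, if anything falls off the work surface, if the arm or the gripper's body presses on something with over 40 N, if the wrist force passes 120 N, or if a joint passes its speed limit or range.

## Robot

A 6-joint arm with a two-finger parallel gripper is mounted at the origin on the work surface. World frame = base frame: x ahead of the robot, y to its left, z up, the work surface at z = 0. Lengths are in m, angles in degrees, forces in N, time in s.
With the tool pointing down it reaches from about 0.4 to 0.825 m from the base axis. Payload 7 kg.
Tool frame: the origin (TCP) lies midway between the tips of the shut fingers; the grasp point (between the pads) lies 19 mm behind it; y points along the fingers, z is the direction in which the jaws open and shut, and the axes are right-handed (so a half turn about y gives the same grasp; the last joint's range is limited). The gripper opens to 88 mm and grips with 3 to 60 N. Pads are 19 mm wide; open, the fingers measure 130 mm over their backs; the gripper's body (78 mm by 193 mm) begins 47 mm behind the grasp point.
Start: joints at [91.507, 20.546, 0.682, 0, -70.136, -16.507], TCP at [0.175, 0.652, 0.195] pointing down, gripper open.
Joint ranges: [-176.03, 176.03], [-82.01, 121.73], [-58.28, 71.71], [-173.87, 95.51], [-174.79, -0.11], [-173.66, 173.66]. Speed limits (degrees/s): [136.94, 136.94, 172.46, 180, 180, 180].

## Interface

Orientations are given as [roll, pitch, yaw] about the fixed x, y, z axes, in that order (R = Rz(yaw) Ry(pitch) Rx(roll)).
In Python, from plant import ctrl gives the robot as it stands.
- The arm moves only by the tool step_arm, never from a script. Its argument "rows" is a list that holds one entry, the list of rows, each a list of 7 numbers: the gripper command: -1 is shut, 1 is fully open, values between are in proportion, then the shift along the world's x, y, z in cm, then the turn, a rotation vector about the world's x, y, z in degrees. In form: [[[fingers, tx, ty, tz, rx, ry, rz], ...]]. A call has 1 to 12 rows; each row shifts and turns the commanded pose from where the row before left it; what a row does not reach is not made up. A row lasts 1/8 s, in which the tool goes at most 62.5 mm and 10.7 degrees, less where a joint would pass 70% of its speed; a pose out of reach is approached as far as the arm can. A call is refused whole if a number of a shift passes 6.25 or a number of a turn 10.7, either way. A call with a gripper value outside its range is refused whole. The fingers move at their own pace and stop on an object; the grip force is fixed at half the most. Time passes only in rows, so rows that do not move let the fingers close. It gives the time, the measured TCP pose, the force and the opening at its end, in the units of the state.
- ctrl.get_obs(): the state, without advancing time (a new reading comes with each control period).
- ctrl.snapshot(name): name is "side" or "top"; returns the picture (384x512x3 uint8, blue, green, red); there is no depth.
- ctrl.camera_params(name): a dict with "vertical_fov" (degrees; the focal length in pixels is half the picture's height over the tangent of half this angle, whatever the lens; pixels are square), "cx", "cy" (the principal point, pixels), "rvec" (rotation vector, rad) and "tvec" (3), from world to camera coordinates, as OpenCV has them. Camera axes: x right, y down, z forward; pixel columns grow to the right and rows downward; lengths in m; the calibration is good to about 2 mm. A picture is of the moment at which its call begins. camera_params takes no time and is no camera call.
- ctrl.close_job(): hands the job in, once; it reports no verdict.
The state is a dict: "clock": time; "joint_pos": joint angles; "qvel": joint speeds; "tau": joint torques, N m; "tool_pos": TCP position; "orientation": TCP orientation; "force": force on the tool from outside, world axes, zero at the start; "moment": the same for the moment, N m; "opening": finger opening in m.
Only numpy, scipy, OpenCV 4.12 (cv2) and the standard library are available. Lean on these libraries where they do the work, as an engineer would, in place of code of your own. Each camera call takes 0.05 s, during which the arm holds its last target. There are 200 camera calls.

## Working session

There is one attempt and no reset: what is moved stays moved. The work goes in short steps, Python scripts to look and compute and a tool call to move; the robot and the scene stay as the last step left them, time stands still between calls to the robot, and variables do not carry over. Pictures are saved under pics/ and viewed, about 8 in all and at most 12, crops included, and the job is handed in when it is done.

Besides the shell and the picture viewer there is one more tool, called as name(argument=value, ...) on one line, values as JSON. step_arm: Moves the arm, as the interface text tells. Its arguments: {"type":"object","properties":{"rows":{"type":"array"}},"required":["rows"]}

```bash
ls; mkdir -p pics
python3 - <<'E'
from plant import ctrl
import cv2
print(ctrl.get_obs())
for n in("side","top"):
    im=ctrl.snapshot(n); cv2.imwrite(f"pics/{n}0.png",im); cv2.imwrite(f"pics/{n}0b.png",cv2.resize(im,(800,600),interpolation=cv2.INTER_CUBIC)); print(n,ctrl.camera_params(n))
E
```

```text
pics
{'clock': 0.0, 'joint_pos': array([ 9.15089671e+01,  2.05921872e+01,  6.31846623e-01, -2.10295322e-02,
       -7.01339228e+01, -1.65083906e+01]), 'qvel': array([ 0.007182  , -0.02751049,  0.0458434 ,  0.00871083, -0.04712966,
        0.02262057]), 'tau': array([-5.05669523e-04, -5.82726645e+01,  2.93059945e+01,  6.99714527e+00,
        6.96104922e-03, -1.46141033e-04]), 'tool_pos': array([0.1745639 , 0.65146776, 0.19439673]), 'orientation': array([-8.99040044e+01,  7.83435284e-03,  1.64993420e+02]), 'force': array([ 0.05923553, -0.23981149,  0.41242811]), 'moment': array([ 0.00544801,  0.01596108, -0.03727919]), 'opening': 0.08734127597614992}
side {'vertical_fov': 44.00131729358735, 'cx': 249.92668755799096, 'cy': 182.81861787788134, 'rvec': array([ 2.39103412, -0.20166607,  0.05031099]), 'tvec': array([-0.50083681,  0.18940501,  1.69912673])}
top {'vertical_fov': 44.735400048374146, 'cx': 268.0728384446305, 'cy': 189.23225864010263, 'rvec': array([ 2.17657329, -2.04499018,  0.21851698]), 'tvec': array([0.07272867, 0.54869623, 1.85624911])}
```

View pics/top0b.png

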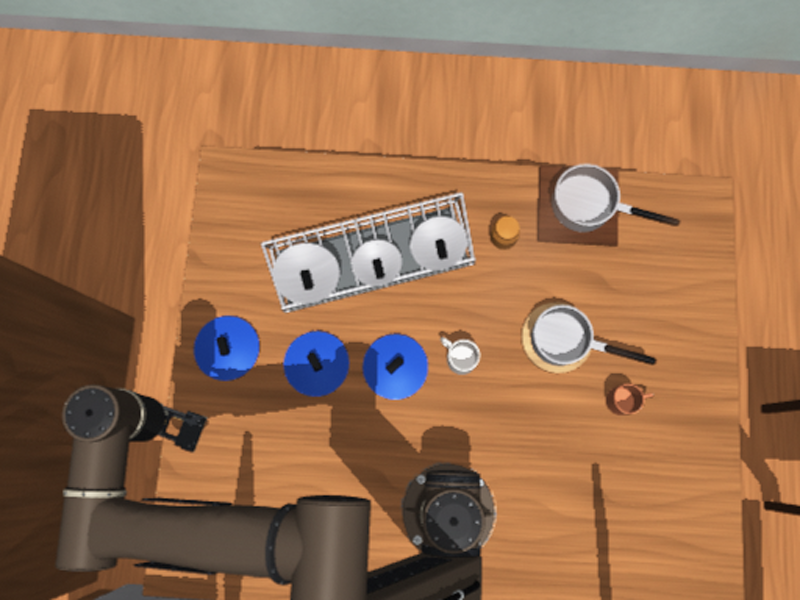

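View pics/side0b.png

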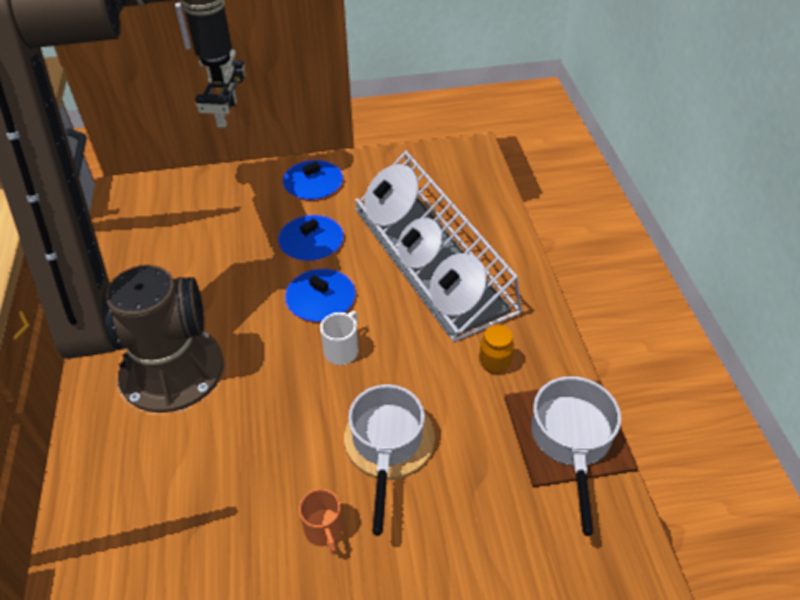

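Top view: the lids sit on the rack at about (305,272), (377,263) and (439,243), from left to right large, small, middle. The trivet pan is at (562,333), with its handle to the right; the white mug (462,355) and copper mug (628,398) are near it. Next I measure the rims, lids and grips.

```bash
cat > h.py <<'E'
import numpy as np, cv2
from plant import ctrl
class Cam:
    def __init__(s,n):
        p=ctrl.camera_params(n); s.f=192/np.tan(np.radians(p["vertical_fov"]/2))
        s.R=cv2.Rodrigues(np.array(p["rvec"]))[0]; s.t=np.array(p["tvec"]); s.c=np.array([p["cx"],p["cy"]]); s.o=-s.R.T@s.t
    def ray(s,px):
        px=np.atleast_2d(px).astype(float); d=np.c_[(px-s.c)/s.f,np.ones(len(px))]@s.R
        return d/np.linalg.norm(d,axis=1)[:,None]
    def plane(s,px,z): # points on height z
        d=s.ray(px); return s.o+d*((z-s.o[2])/d[:,2])[:,None]
    def proj(s,P):
        q=np.atleast_2d(P)@s.R.T+s.t; return q[:,:2]/q[:,2:]*s.f+s.c
C={n:Cam(n) for n in("side","top")}
def tri(a,b):
    A=[];B=[]
    for n,p in(("side",a),("top",b)):
        d=C[n].ray(p)[0]; M=np.eye(3)-np.outer(d,d); A.append(M);B.append(M@C[n].o)
    P=np.linalg.lstsq(np.vstack(A),np.hstack(B),rcond=None)[0]
    return P,[np.linalg.norm(A[i]@P-B[i])for i in(0,1)]
E
python3 - <<'E'
from h import *
for n in C:
    im=cv2.imread(f"pics/{n}0.png"); hsv=cv2.cvtColor(im,cv2.COLOR_BGR2HSV)
    masks={"grey":((hsv[...,1]<45)&(hsv[...,2]>75)),"dark":(hsv[...,2]<60),"trivet":(hsv[...,0]>12)&(hsv[...,0]<26)&(hsv[...,1]>60)&(hsv[...,1]<130)&(hsv[...,2]>170)}
    for k,m in masks.items():
        nn,lab,st,ce=cv2.connectedComponentsWithStats(m.astype(np.uint8))
        for i in range(1,nn):
            x,y,w,h,a=st[i]
            if (a>20 if k!="grey" else a>150) and a<6000 and y>60 and (n!="top" or y<260) and (n!="side" or x>170): print(n,k,st[i],ce[i].round(1))
E
python3 - <<'E'
import cv2
a=cv2.imread("pics/top0.png")[90:260,310:450]; b=cv2.imread("pics/side0.png")[220:340,200:420]
a=cv2.resize(a[:150],(560,600),interpolation=cv2.INTER_NEAREST)
cv2.imwrite("pics/c1.png",a)
E
```

```text
side grey [ 228   97  105  121 4458] [276.4 159.6]
side grey [205 199  24  34 668] [217.2 215.6]
side grey [ 340  241   57   62 2614] [367.6 269.2]
side grey [ 223  246   49   57 2025] [247.  271.5]
side dark [194 104  11   8  57] [199.1 107.6]
side dark [240 116  10  11  66] [244.4 120.9]
side dark [192 141  11  10  67] [197.2 145.1]
side dark [258 147  11  12  74] [262.9 152.1]
side dark [281 173  13  13  86] [286.9 178.6]
side dark [198 177  12  10  70] [203.7 181.4]
side dark [302 202  17   8  27] [309.7 205.2]
side dark [388 281   9  13  52] [392.  288.1]
side dark [239 301   8  42 228] [242.7 321.7]
side dark [368 301  12  42 260] [373.9 321.2]
side trivet [221 271  18  29  84] [226. 286.]
top grey [ 355  105   50   43 1427] [375.5 126.1]
top grey [ 167  124  137   76 5246] [236.3 162.9]
top grey [ 340  195   49   39 1222] [360.2 214.4]
top grey [282 216  25  23 381] [295.3 227.1]
top dark [404 133  25  10  95] [415.3 137.3]
top dark [279 153   7  12  55] [282.  158.9]
top dark [239 166   7  12  54] [241.8 171.5]
top dark [193 173   7  12  62] [195.9 178.5]
top dark [ 37 192  21  10  73] [ 46.4 196.1]
top dark [139 216   8  11  59] [142.4 221. ]
top dark [387 221  32  12 122] [403.1 226.4]
top dark [197 226   9  12  57] [200.9 231.3]
top dark [248 229  10  10  53] [252.3 233. ]
top dark [  2 230   7   5  21] [  5.2 231.8]
top dark [ 10 238  20   6  45] [ 18.6 240.7]
top dark [  41  244   91   70 1369] [ 94.1 273.5]
top dark [ 42 249  31  31 597] [ 56.  262.6]
top dark [487 256  25   8 143] [499.7 260. ]
top trivet [334 203  45  36 296] [348.7 226.7]
```

View pics/c1.png

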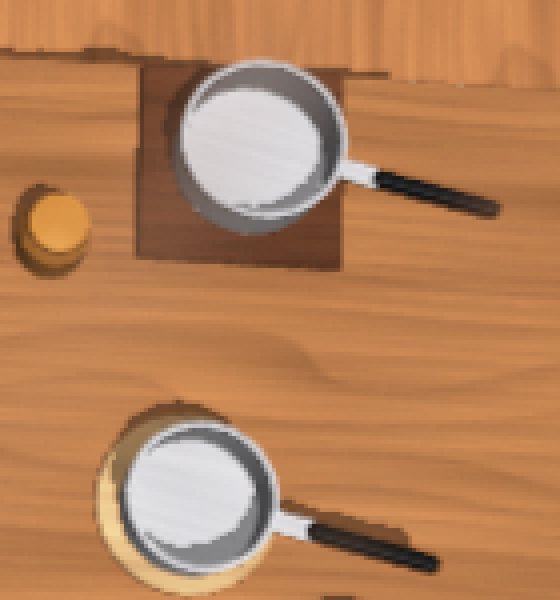

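Crop: the trivet pan's rim spans columns 122 to 280 and rows 420 to 575, at 4x. The back pan's spans 180 to 348 and 60 to 220, which is larger. I'll turn both into sizes and triangulate the grips.

Run:
```python
from h import *
import cv2
t,s=C["top"],C["side"]; o=np.array([310,90])
def circ(n,px,z):
    P=C[n].plane(np.array(px,float),z)[:,:2]; A=np.c_[2*P,np.ones(len(P))]; r=np.linalg.lstsq(A,(P**2).sum(1),rcond=None)[0]
    return r[:2].round(4), round(2*np.sqrt(r[2]+r[0]**2+r[1]**2),4)
f=lambda L:np.array(L)/4+o-.5
print("front",circ("top",f([(122,498),(280,498),(201,420),(201,575)]),.093))
print("back",circ("top",f([(180,140),(348,140),(264,60),(264,220)]),.093))
for nm,z in(("trivet",.015),):
  for n in("top","side"):
    im=cv2.imread(f"pics/{n}0.png"); hsv=cv2.cvtColor(im,cv2.COLOR_BGR2HSV)
    H=hsv.astype(int); m=((H[...,0]>12)&(H[...,0]<30)&(H[...,1]>50)&(H[...,1]<140)&(H[...,2]>120)).astype(np.uint8)
    k=np.zeros_like(m); b=(325,190,60,60) if n=="top" else (215,245,70,65)
    k[b[1]:b[1]+b[3],b[0]:b[0]+b[2]]=m[b[1]:b[1]+b[3],b[0]:b[0]+b[2]]
    nn,lab,st,_=cv2.connectedComponentsWithStats(k); i=1+st[1:,4].argmax(); ys,xs=np.where(lab==i)
    print(n,st[i]); P=t.plane if n=="top" else s.plane
    W=P(np.c_[xs,ys],.012)[:,:2]; h=cv2.convexHull(W.astype(np.float32))[:,0]; print("enc",cv2.minEnclosingCircle(h))
# lid grips L->R
S=[(244.4,120.9),(262.9,152.1),(286.9,178.6)]; T=[(195.9,178.5),(241.8,171.5),(282.,158.9)]
G=[]
for a,b in zip(S,T):
    P,e=tri(a,b); G.append(P); print(P.round(4),np.round(e,4))
print("between",np.linalg.norm(np.diff(G,axis=0),axis=1), np.degrees(np.arctan2(*(G[0]-G[2])[:2])))
# side rim
a=cv2.imread("pics/top0.png")[115:205,160:310]; cv2.imwrite("pics/c2.png",cv2.resize(a,None,fx=5.3,fy=5.3,interpolation=cv2.INTER_NEAREST))
```

```text
front (array([ 0.4591, -0.2639]), np.float64(0.1567))
back (array([ 0.8381, -0.3212]), np.float64(0.1746))
top [333 193  46  46 456]
enc ((0.464275598526001, -0.2652050852775574), 0.09659171104431152)
side [221 271  21  34 222]
enc ((0.40023544430732727, -0.2868829071521759), 0.0672522708773613)
[0.553  0.3951 0.1212] [0.002 0.002]
[0.5967 0.2162 0.1074] [0.0018 0.0018]
[0.6567 0.0579 0.1143] [0.0024 0.0024]
between [0.18469605 0.16937519] -17.08886886690573
```

View pics/c2.png

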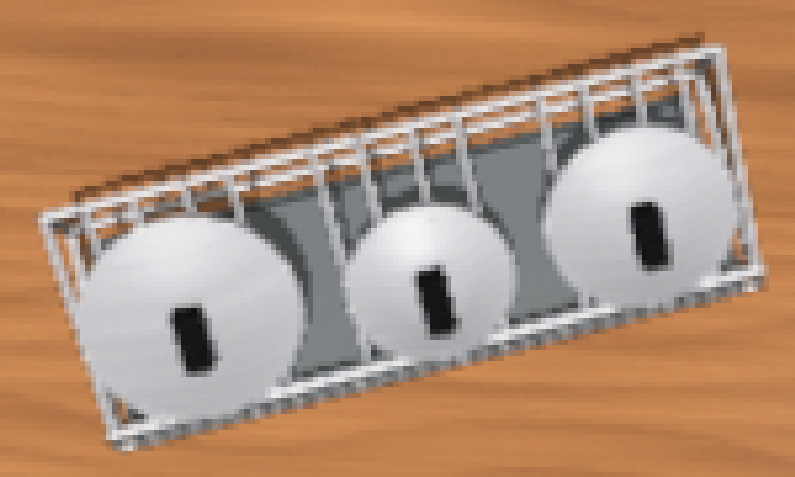

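Sizes: the trivet pan's rim measures about 157 mm and the back pan's 175, so the trivet pan is the 14 cm one and the measurement runs about 3 mm over. Lid widths in the crop are 43, 32 and 37 px, so the right-hand one is lid14. Its grip is at about (0.657, 0.058, 0.115), where 0.117 is expected, and the rack is turned about 18°. I'll lift clear first, then go over.

Run:
```python
from h import *
for z in(.115,.119): print(C["top"].plane((282.,158.9),z).round(4),C["side"].plane((286.9,178.6),z).round(4))
th=np.radians(18.3);g=np.array([.657,.058,.116]);a=np.radians(40)
lz=np.array([-np.sin(a)*np.cos(th),-np.sin(a)*np.sin(th),np.cos(a)])
for d in(.11,-.016): print(d,g+d*lz)
```

```text
[[0.659 0.058 0.115]] [[0.654  0.0566 0.115 ]]
[[0.6579 0.0581 0.119 ]] [[0.6531 0.0529 0.119 ]]
0.11 [0.58986932 0.03579865 0.20026489]
-0.016 [0.66676446 0.06122929 0.10374329]
```

step_arm(rows=[[[1,1,-1,4,0,0,5],[1,3,-3,4,0,0,5],[1,4,-4,4,0,0,5],[1,5,-5,2,0,0,5],[1,5,-5,0,0,0,5],[1,4,-5,0,0,0,4],[1,4,-5,0,0,0,4.3],[1,4,-5,0,0,0,0],[1,4,-5,0,0,0,0],[1,3,-5,0,0,0,0],[1,2,-5,0,0,0,0],[1,0,-4,0,0,0,0]]])

```text
clock: 1.6
tool_pos: [0.5443, 0.1518, 0.3274]
orientation: [-90.0, -0.1, -161.8]
force: [0.5, -0.3, 0.4]
opening: 0.0879
```

step_arm(rows=[[[1,1,-2,-1,2.5,-7.6,0],[1,1,-2,-1,2.5,-7.6,0],[1,1,-2,-2,2.5,-7.6,0],[1,1,-2,-2,2.5,-7.6,0],[1,0.5,-1.6,-3,2.5,-7.6,0],[0.4,0,0,-3.7,0,0,0],[0.3,0,0,0,0,0,0],[0.3,0,0,0,0,0,0]]])

```text
clock: 2.6
tool_pos: [0.5951, 0.0538, 0.2132]
orientation: [-89.0, 38.3, -162.0]
force: [0.5, 0.4, 0.9]
opening: 0.0634
```

Run:
```python
from h import *
o=ctrl.get_obs(); print(o["tool_pos"],o["orientation"],o["joint_pos"],o["force"],o["opening"])
im=ctrl.snapshot("side"); cv2.imwrite("pics/s1.png",cv2.resize(im[60:240,200:430],None,fx=3.3,fy=3.3,interpolation=cv2.INTER_CUBIC))
```

```text
[0.59512226 0.05382452 0.21320458] [ -88.99199734   38.28541063 -161.99402925] [ 21.97558348  -7.92445626 -55.54476829  39.47292089  -5.45514873
  47.53401721] [0.46088046 0.37580215 0.85724645] 0.06340852893339759
```

View pics/s1.png

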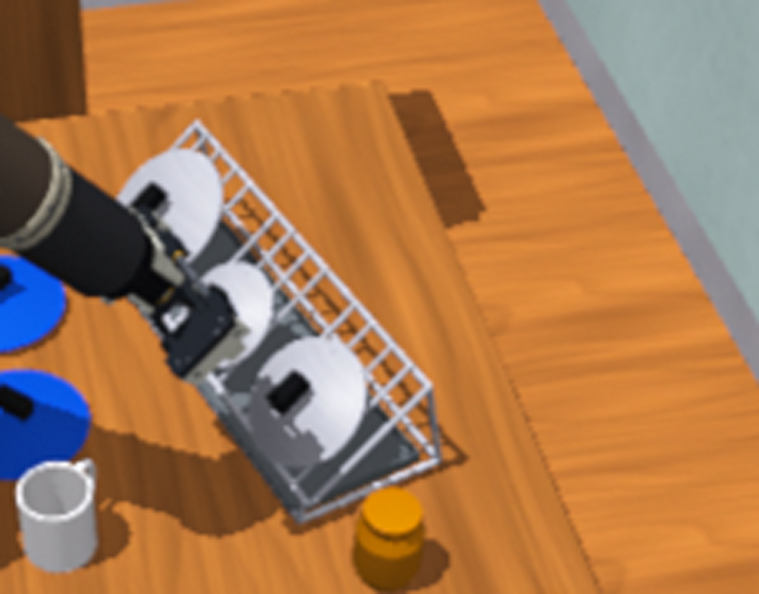

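Side view: the jaws are about 6 cm short of the lid14 grip, which shows at crop pixel (288,396), and a little to its left. The wrist is near its limits, so I advance in small steps and correct on the way.

```bash
cat >> h.py <<'E'
from scipy.spatial.transform import Rotation as Ro
def dif(pos,yaxis,zaxis,):
    o=ctrl.get_obs(); R=Ro.from_euler("xyz",o["orientation"],degrees=True)
    y=np.array(yaxis,float);y/=np.linalg.norm(y); z=np.array(zaxis,float); z-=y*(y@z); z/=np.linalg.norm(z)
    T=Ro.from_matrix(np.c_[np.cross(y,z),y,z])
    print("pos",o["tool_pos"].round(4),"d cm",((np.array(pos)-o["tool_pos"])*100).round(2),"rot",(T*R.inv()).as_rotvec(degrees=True).round(2),"F",o["force"].round(1),"q",o["joint_pos"].round(1),"t",o["clock"],"open",o["opening"])
th=np.radians(18.3);a=np.radians(40)
lz=np.array([-np.sin(a)*np.cos(th),-np.sin(a)*np.sin(th),np.cos(a)]); rz=np.array([np.sin(th),-np.cos(th),0])
g=np.array([.657,.057,.116])
E
python3 -c "
from h import *
dif(g+.08*lz,-lz,rz)"
```

```text
pos [0.5957 0.0546 0.2141] d cm [ 1.25 -1.38 -3.68] rot [ 1.23 -1.31  0.89] F [0.9 1.1 0.3] q [ 22.   -7.9 -55.5  39.5  -5.4  47.5] t 2.65 open 0.06009056996945091
```

step_arm(rows=[[[0.3,0.4,-0.4,-1.2,0,0,0],[0.3,0.4,-0.4,-1.2,0.4,-0.4,0.3],[0.3,0.4,-0.5,-1.2,0.4,-0.4,0.3],[0.3,0,0,0,0.4,-0.4,0.3],[0.3,0,0,0,0,0,0]]])

```text
clock: 3.28
tool_pos: [0.5911, 0.0412, 0.1914]
orientation: [-90.0, 38.6, -161.6]
force: [0.2, 0.5, 0.6]
opening: 0.0571
```

```bash
python3 -c "
from h import *
dif(g+.08*lz,-lz,rz)"
```

```text
pos [0.5911 0.0412 0.1914] d cm [ 1.71 -0.04 -1.42] rot [ 0.42 -1.3  -0.11] F [0.2 0.5 0.6] q [ 18.7  -6.4 -57.6  39.   -0.3  50.8] t 3.275 open 0.057085824248371754
```

The j5 limit stops the full 40° tilt. The pads stay flat on the bar's sides at any tilt about the jaw axis, so I use 35°.

```bash
cat >> h.py <<'E'
def down(t):
    t=np.radians(t); return np.array([np.sin(t)*np.cos(th),np.sin(t)*np.sin(th),-np.cos(t)])
E
python3 -c "
from h import *
dif(g+.08*lz,down(35),rz);dif(g+.015*down(35),down(35),rz)"
```

```text
pos [0.5911 0.0412 0.1914] d cm [ 1.71 -0.04 -1.42] rot [-1.16  3.44 -0.11] F [0.2 0.5 0.6] q [ 18.7  -6.4 -57.6  39.   -0.3  50.8] t 3.275 open 0.057085824248371754
pos [0.5911 0.0412 0.1914] d cm [ 7.41  1.85 -8.77] rot [-1.16  3.44 -0.11] F [0.2 0.5 0.6] q [ 18.7  -6.4 -57.6  39.   -0.3  50.8] t 3.275 open 0.057085824248371754
```

step_arm(rows=[[[0.3,0.4,0,-0.2,-0.6,1.7,0],[0.3,0.4,0,-0.4,-0.6,1.7,0],[0.3,0.4,0,-0.4,0,0,0],[0.3,0.5,0,-0.4,0,0,0],[0.3,0,0,0,0,0,0],[0.3,0,0,0,0,0,0]]])

```text
clock: 4.03
tool_pos: [0.6067, 0.038, 0.1756]
orientation: [-89.7, 35.0, -161.6]
force: [-0.1, -0.5, 0.5]
opening: 0.0569
```

```bash
python3 -c "
from h import *
dif(g+.08*lz,down(35),rz);dif(g+.015*down(35),down(35),rz)
S,T=ctrl.snapshot('side'),ctrl.snapshot('top')
a=cv2.resize(S[130:220,230:330],None,fx=4,fy=4,interpolation=cv2.INTER_CUBIC);b=cv2.resize(T[110:200,230:330],None,fx=4,fy=4,interpolation=cv2.INTER_CUBIC)
cv2.imwrite('pics/s2.png',np.hstack([a,b]))"
```

```text
pos [0.6067 0.038  0.1756] d cm [0.15 0.28 0.17] rot [0.19 0.1  0.03] F [-0.1 -0.5  0.5] q [ 23.3  -2.7 -48.   17.4 -10.3  68.9] t 4.025 open 0.05688802993760119
pos [0.6067 0.038  0.1756] d cm [ 5.85  2.17 -7.19] rot [0.19 0.1  0.03] F [-0.1 -0.5  0.5] q [ 23.3  -2.7 -48.   17.4 -10.3  68.9] t 4.025 open 0.05688802993760119
```

View pics/s2.png

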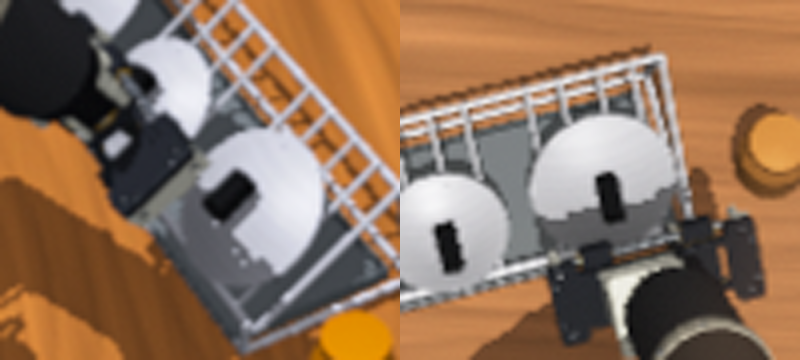

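```bash
python3 -c "
from h import *
p=ctrl.get_obs()['tool_pos']
for q in (p,p+.035*rz,p-.035*rz,g): print('side crop',((C['side'].proj(q)-[230,130])*4).round(),'top crop',((C['top'].proj(q)-[230,110])*4+[400,0]).round())"
```

```text
side crop [[181. 169.]] top crop [[628. 232.]]
side crop [[202. 195.]] top crop [[662. 223.]]
side crop [[162. 144.]] top crop [[593. 241.]]
side crop [[231. 193.]] top crop [[609. 197.]]
```

The measured pose agrees with the projection. I go in along the approach line with the jaws fully open for margin.

step_arm(rows=[[[1,0.7,0.3,-0.9,0,0,0],[1,0.7,0.3,-0.9,0,0,0],[1,0.7,0.3,-0.9,0,0,0],[1,0.7,0.3,-0.9,0,0,0],[1,0.7,0.3,-0.9,0,0,0],[1,0.6,0.2,-0.7,0,0,0],[1,0.6,0.2,-0.7,0,0,0],[1,0,0,0,0,0,0]]])

```text
clock: 5.12
tool_pos: [0.6562, 0.0527, 0.1226]
orientation: [-90.8, 34.5, -161.6]
force: [1.6, 0.6, 0.5]
opening: 0.0874
```

```bash
python3 -c "
from h import *
dif(g+.015*down(35),down(35),rz)
S,T=ctrl.snapshot('side'),ctrl.snapshot('top')
a=cv2.resize(S[130:220,230:330],None,fx=4,fy=4,interpolation=cv2.INTER_CUBIC);b=cv2.resize(T[110:200,230:330],None,fx=4,fy=4,interpolation=cv2.INTER_CUBIC)
cv2.imwrite('pics/s3.png',np.hstack([a,b]))"
```

```text
pos [0.6562 0.0527 0.1226] d cm [ 0.9   0.7  -1.89] rot [-0.43 -0.72 -0.57] F [1.6 0.6 0.5] q [ 20.7   7.1 -47.2  21.1  -1.4  67. ] t 5.125 open 0.08743532085292956
```

View pics/s3.png

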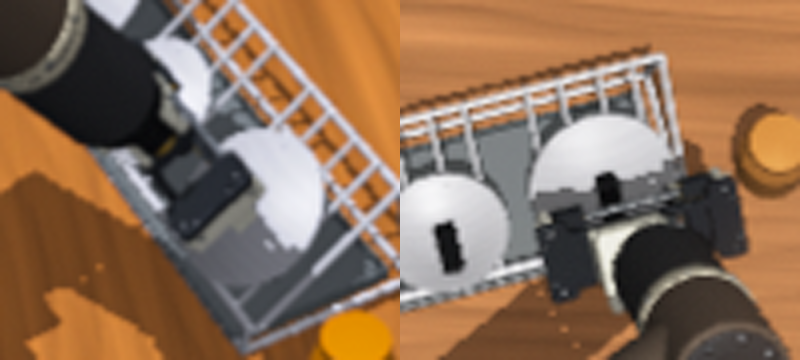

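View: the jaws straddle the bar, which shows at top-crop pixel (608,188), and they need about 2 cm more. j5 is close to its limit again, so I ease the tilt to 30° during the final approach.

```bash
python3 -c "
from h import *
dif(g+.014*down(30),down(30),rz)"
```

```text
pos [0.6557 0.0525 0.123 ] d cm [ 0.79  0.67 -1.91] rot [-2.02  4.04 -0.55] F [-0.4 -0.1 -0.2] q [ 20.7   7.  -47.2  21.2  -1.4  67. ] t 5.225 open 0.08738955003113678
```

step_arm(rows=[[[1,0.2,0.2,-0.1,-1,2,-0.3],[1,0.2,0.2,-0.3,-1,2,-0.3],[1,0.2,0.2,-0.5,0,0,0],[1,0.1,0.1,-0.5,0,0,0],[1,0.1,0,-0.5,0,0,0],[1,0,0,0,0,0,0],[1,0,0,0,0,0,0]]])

```text
clock: 6.1
tool_pos: [0.6638, 0.0593, 0.1037]
orientation: [-90.0, 30.0, -161.8]
force: [0.7, -0.6, 0.4]
opening: 0.0873
```

```bash
python3 -c "
from h import *
dif(g+.014*down(30),down(30),rz)"
```

```text
pos [0.6638 0.0593 0.1037] d cm [-0.02 -0.01  0.01] rot [-0.02  0.04  0.05] F [ 0.7 -0.6  0.4] q [ 22.7  10.  -41.6  14.9  -8.6  71.4] t 6.1 open 0.08728757422821425
```

step_arm(rows=[[[0.4,0,0,0,0,0,0],[0.1,0,0,0,0,0,0],[-0.2,0,0,0,0,0,0],[-0.5,0,0,0,0,0,0],[-1,0,0,0,0,0,0],[-1,0,0,0,0,0,0],[-1,0,0,0,0,0,0],[-1,0,0,0,0,0,0]]])

```text
clock: 7.1
tool_pos: [0.6639, 0.0595, 0.1038]
orientation: [-90.0, 30.0, -161.8]
force: [-0.4, -0.3, -0.0]
opening: 0.0129
```

step_arm(rows=[[[-1,0,0,0,0,0,0],[-1,0,0,0,0,0,0]]])

```text
clock: 7.35
tool_pos: [0.6639, 0.0595, 0.1039]
orientation: [-90.0, 30.1, -161.8]
force: [0.3, -0.7, 0.0]
opening: 0.0002
```

```bash
python3 -c "
from h import *
dif(g+.014*down(30),down(30),rz)
S,T=ctrl.snapshot('side'),ctrl.snapshot('top')
a=cv2.resize(S[130:220,230:330],None,fx=4,fy=6,interpolation=cv2.INTER_CUBIC);b=cv2.resize(T[110:200,230:330],None,fx=4,fy=6,interpolation=cv2.INTER_CUBIC)
cv2.imwrite('pics/s4.png',np.hstack([a,b]))"
```

```text
pos [0.6639 0.0595 0.1039] d cm [-0.03 -0.03 -0.  ] rot [-0.02  0.05  0.05] F [ 0.3 -0.7  0. ] q [ 22.7  10.  -41.6  14.9  -8.7  71.4] t 7.35 open 0.00018637365036253313
```

View pics/s4.png

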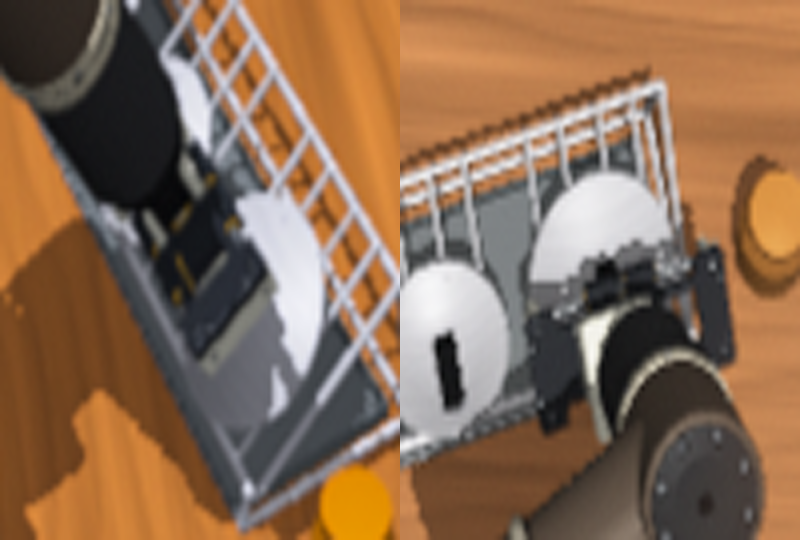

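The jaws shut fully, to 0.2 mm, so they missed the bar. Before moving I project the tool axis onto a large view to find the error.

```bash
python3 -c "
from h import *
o=ctrl.get_obs();p=o['tool_pos'];R=Ro.from_euler('xyz',o['orientation'],degrees=True).as_matrix()
print('base top',C['top'].proj([0,0,0])*1.5625,'base side',C['side'].proj([0,0,0])*1.5625)
out=[]
for n,(x0,y0) in (('side',(255,145)),('top',(250,135))):
    im=ctrl.snapshot(n); k=8; c=cv2.resize(im[y0:y0+60,x0:x0+50],None,fx=k,fy=k,interpolation=cv2.INTER_CUBIC)
    for s,col in ((0,(0,0,255)),(.019,(0,255,0)),(.066,(255,0,0))):
        q=((C[n].proj(p-s*R[:,1])[0]-[x0,y0]+.5)*k).astype(int); cv2.circle(c,tuple(map(int,q)),4,col,-1)
    q=((C[n].proj(g)[0]-[x0,y0]+.5)*k).astype(int); cv2.circle(c,tuple(map(int,q)),8,(0,255,255),2)
    out.append(c)
cv2.imwrite('pics/s5.png',np.hstack(out))"
```

```text
base top [[447.42717206 511.16962559]] base side [[171.64974478 368.42219787]]
```

View pics/s5.png

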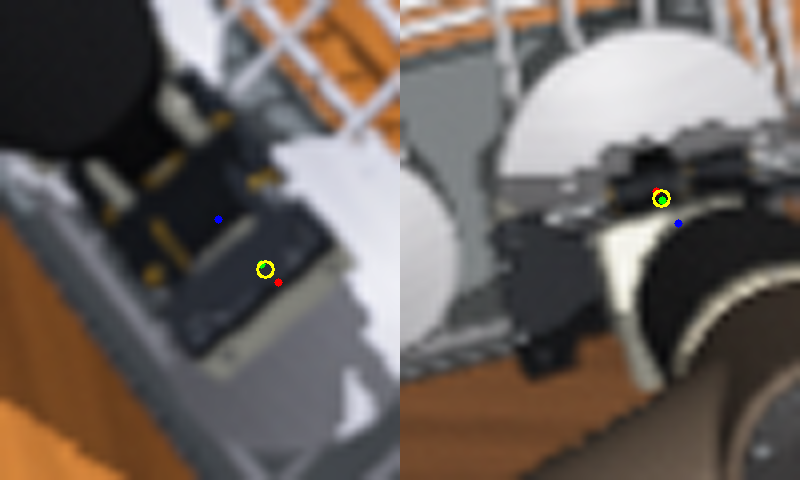

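```bash
python3 -c "
from h import *
o=ctrl.get_obs();p=o['tool_pos'];R=Ro.from_euler('xyz',o['orientation'],degrees=True).as_matrix()
for s in (.0,.066,.09,.12):
  for w in (-.0965,-.08,.08,.0965):
    q=p-s*R[:,1]+w*R[:,2]
    print(s,w,'side',((C['side'].proj(q)[0]-[255,145]+.5)*8).round(),'top',((C['top'].proj(q)[0]-[250,135]+.5)*8+[400,0]).round())
print('wrist axis', [(((C['top'].proj(p-s*R[:,1])[0]-[250,135]+.5)*8+[400,0]).round().tolist(),((C['side'].proj(p-s*R[:,1])[0]-[255,145]+.5)*8).round().tolist()) for s in (.1,.15,.2)])
"
```

```text
0.0 -0.0965 side [173. 149.] top [472. 238.]
0.0 -0.08 side [191. 171.] top [504. 230.]
0.0 0.08 side [371. 399.] top [809. 153.]
0.0 0.0965 side [391. 424.] top [840. 145.]
0.066 -0.0965 side [113.  85.] top [488. 271.]
0.066 -0.08 side [130. 108.] top [520. 263.]
0.066 0.08 side [313. 339.] top [835. 183.]
0.066 0.0965 side [333. 364.] top [868. 175.]
0.09 -0.0965 side [90. 61.] top [493. 284.]
0.09 -0.08 side [107.  84.] top [526. 276.]
0.09 0.08 side [291. 316.] top [846. 195.]
0.09 0.0965 side [311. 341.] top [878. 186.]
0.12 -0.0965 side [60. 30.] top [501. 300.]
0.12 -0.08 side [78. 53.] top [534. 292.]
0.12 0.08 side [262. 286.] top [859. 209.]
0.12 0.0965 side [282. 312.] top [892. 201.]
wrist axis [([690.0, 240.0], [187.0, 186.0]), ([708.0, 266.0], [137.0, 135.0]), ([727.0, 294.0], [86.0, 81.0])]
```

The tool axis matches the picture sideways, but the body looks about 3 cm further back along it than expected. The shut fingertips may therefore be above the bar. I probe gently along the tool axis.

step_arm(rows=[[[-1,0.1,0.03,-0.17,0,0,0],[-1,0.1,0.03,-0.17,0,0,0],[-1,0,0,0,0,0,0]]])

```text
clock: 7.92
tool_pos: [0.6656, 0.06, 0.102]
orientation: [-90.0, 30.1, -161.8]
force: [-16.6, -0.2, 18.6]
opening: 0.0002
```

step_arm(rows=[[[-1,0.1,0.03,-0.17,0,0,0],[-1,0.1,0.03,-0.17,0,0,0],[-1,0,0,0,0,0,0]]])

```text
clock: 8.3
tool_pos: [0.6661, 0.06, 0.1015]
orientation: [-90.0, 30.3, -161.8]
force: [-55.2, -1.3, 58.4]
opening: 0.0005
```

Contact, and at higher force than I want, so I back off. Then I compare the fingertip seen in the first side picture with the reported TCP.

step_arm(rows=[[[-1,-0.3,-0.1,0.5,0,0,0],[-1,-0.3,-0.1,0.5,0,0,0],[-1,-0.5,-0.2,0.9,0,0,0],[-1,-0.5,-0.2,0.9,0,0,0],[-1,0,0,0,0,0,0]]])

```text
clock: 8.93
tool_pos: [0.6523, 0.0549, 0.1261]
orientation: [-90.0, 30.1, -161.8]
force: [0.1, 0.1, 0.7]
opening: 0.0003
```

```bash
python3 -c "
from h import *
p=np.array([.1746,.6515,.1944])
out=[]
for n in('side','top'):
    im=cv2.imread(f'pics/{n}0.png'); c=C[n].proj(p)[0]; x0,y0=(c-[25,45]).astype(int); x0=max(x0,0); y0=max(y0,0); k=8
    if n=='top': y0=int(c[1])-30
    z=cv2.resize(im[y0:y0+60,x0:x0+50],None,fx=k,fy=k,interpolation=cv2.INTER_CUBIC)
    for s,col in ((0,(0,0,255)),(.03,(0,255,0)),(.066,(255,0,0))):
        q=((C[n].proj(p+[0,0,s])[0]-[x0,y0]+.5)*k).astype(int); cv2.circle(z,tuple(map(int,q)),4,col,-1)
    out.append(z)
cv2.imwrite('pics/s6.png',np.hstack(out))
o=ctrl.get_obs();print(o['tool_pos'],o['force'])"
```

```text
[0.65228197 0.05489621 0.1261061 ] [0.11564477 0.05711505 0.70301647]
```

View pics/s6.png

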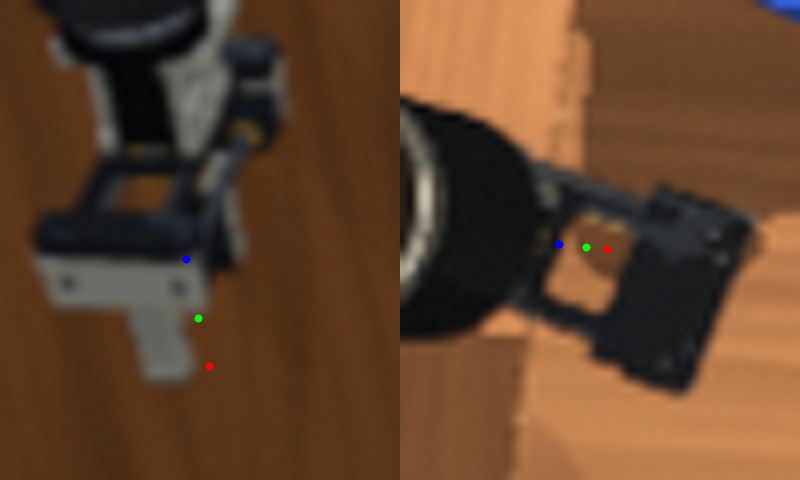

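```bash
python3 -c "
from h import *
p=np.array([.1746,.6515,.1944]); R=Ro.from_euler('xyz',[-89.9,0,165],degrees=True).as_matrix()
c=C['side'].proj(p)[0]; x0,y0=(c-[25,45]).astype(int); x0=max(x0,0);y0=max(y0,0)
print('init side'); 
for s in(0,.019,.04,.066):
  print(s,[((C['side'].proj(p-s*R[:,1]+w*R[:,2])[0]-[x0,y0]+.5)*8).round().tolist() for w in(-.065,-.044,.044,.065)])
p=np.array([.6639,.0595,.1039]); R=Ro.from_euler('xyz',[-90,30,-161.8],degrees=True).as_matrix()
print('s5 side');
for s in(-.02,0,.019,.04,.066,.1):
  print(s,[((C['side'].proj(p-s*R[:,1]+w*R[:,2])[0]-[255,145]+.5)*8).round().tolist() for w in(-.02,0,.02,.065)])
"
```

```text
init side
0 [[239.0, 296.0], [230.0, 319.0], [188.0, 416.0], [178.0, 441.0]]
0.019 [[233.0, 266.0], [223.0, 288.0], [182.0, 386.0], [171.0, 410.0]]
0.04 [[226.0, 232.0], [216.0, 254.0], [174.0, 352.0], [164.0, 376.0]]
0.066 [[217.0, 190.0], [207.0, 212.0], [164.0, 309.0], [154.0, 333.0]]
s5 side
-0.02 [[273.0, 272.0], [296.0, 300.0], [318.0, 329.0], [370.0, 394.0]]
0 [[256.0, 254.0], [278.0, 282.0], [301.0, 311.0], [353.0, 376.0]]
0.019 [[239.0, 236.0], [261.0, 264.0], [284.0, 293.0], [337.0, 359.0]]
0.04 [[220.0, 216.0], [243.0, 245.0], [265.0, 274.0], [318.0, 340.0]]
0.066 [[196.0, 191.0], [219.0, 220.0], [242.0, 249.0], [295.0, 316.0]]
0.1 [[164.0, 157.0], [187.0, 186.0], [210.0, 215.0], [263.0, 283.0]]
```

The picture settles it. In the first view the fingertip and the body's front face both lie about 30 mm behind the reported TCP, and the contact agrees: the real tip touched at (0.652, 0.056, 0.126), and the bar's top is at (0.650, 0.055, 0.125). The reported TCP is therefore about 28 mm beyond the real tips along the tool axis. I'll go in that much deeper with the jaws open, stopping to check the force.

step_arm(rows=[[[1,0,0,0,0,0,0],[1,0,0,0,0,0,0],[1,0,0,0,0,0,0],[1,0,0,0,0,0,0],[1,0,0,0,0,0,0],[1,0.5,0.2,-0.9,0,0,0],[1,0.5,0.2,-0.9,0,0,0],[1,0.3,0.1,-0.6,0,0,0],[1,0.2,0.1,-0.4,0,0,0],[1,0,0,0,0,0,0]]])

```text
clock: 10.18
tool_pos: [0.6667, 0.0605, 0.0963]
orientation: [-90.0, 30.0, -161.7]
force: [0.6, 0.1, -0.3]
opening: 0.087
```

step_arm(rows=[[[1,0.2,0.1,-0.4,0,0,0],[1,0.2,0.1,-0.4,0,0,0],[1,0.1,0,-0.2,0,0,0],[1,0,0,0,0,0,0]]])

```text
clock: 10.68
tool_pos: [0.6721, 0.0622, 0.0874]
orientation: [-90.1, 30.0, -161.8]
force: [0.4, 0.3, 0.0]
opening: 0.0878
```

Past the bar's top with no force on the tool. A few more millimetres, then I close.

step_arm(rows=[[[1,0.2,0.05,-0.3,0,0,0],[1,0.15,0.05,-0.25,0,0,0],[1,0,0,0,0,0,0]]])

```text
clock: 11.05
tool_pos: [0.676, 0.0631, 0.0823]
orientation: [-90.2, 29.9, -161.8]
force: [0.6, -0.1, 1.0]
opening: 0.0878
```

step_arm(rows=[[[0.4,0,0,0,0,0,0],[0,0,0,0,0,0,0],[-0.2,0,0,0,0,0,0],[-0.4,0,0,0,0,0,0],[-1,0,0,0,0,0,0],[-1,0,0,0,0,0,0],[-1,0,0,0,0,0,0],[-1,0,0,0,0,0,0],[-1,0,0,0,0,0,0],[-1,0,0,0,0,0,0]]])

```text
clock: 12.3
tool_pos: [0.6759, 0.0631, 0.0825]
orientation: [-90.2, 29.9, -161.7]
force: [-0.2, 0.3, 0.1]
opening: 0.0218
```

Gripped at 21.8 mm. I lift along the lid's normal, then up.

step_arm(rows=[[[-1,-0.3,-0.1,0.4,0,0,0],[-1,-0.6,-0.2,0.8,0,0,0],[-1,-0.9,-0.3,1.2,0,0,0],[-1,-0.9,-0.3,1.6,0,0,0],[-1,-0.6,-0.2,2,0,0,0],[-1,-0.4,-0.1,2.5,0,0,0],[-1,0,0,2.5,0,0,0],[-1,0,0,3,0,0,0],[-1,0,0,3,0,0,0],[-1,0,0,0,0,0,0]]])

```text
clock: 13.55
tool_pos: [0.6393, 0.0516, 0.2543]
orientation: [-90.1, 30.2, -161.8]
force: [0.1, -0.1, -3.7]
opening: 0.0216
```

Run:
```python
from h import *
o=ctrl.get_obs();print(o["tool_pos"],o["orientation"],o["joint_pos"].round(1),o["force"].round(1),o["moment"].round(2),o["opening"])
# pan rim: bright ring; outer contour of steel vs wood (low saturation), upper-hull points onto z=.093
for n,b in (("top",(335,188,50,52)),("side",(218,242,60,64))):
    im=cv2.imread(f"pics/{n}0.png"); x,y,w,h=b; k=4
    H=cv2.cvtColor(cv2.resize(im[y:y+h,x:x+w],None,fx=k,fy=k,interpolation=cv2.INTER_CUBIC),cv2.COLOR_BGR2HSV).astype(int)
    m=(H[...,1]<60).astype(np.uint8); m=cv2.morphologyEx(m,cv2.MORPH_OPEN,np.ones((9,9)))
    c=max(cv2.findContours(m,0,cv2.CHAIN_APPROX_NONE)[0],key=cv2.contourArea)[:,0]
    P=C[n].plane((c+.5)/k-.5+[x,y],.093)[:,:2]
    c0=np.array([.4591,-.2639]) # robust circle of fixed radius .076
    from scipy.optimize import least_squares
    f=lambda q:np.linalg.norm(P-q[:2],axis=1)-q[2]
    for fix in(0,1):
        g0=(lambda q:np.linalg.norm(P-q,axis=1)-.076) if fix else f
        r=least_squares(g0,c0 if fix else [*c0,.076],loss="cauchy",f_scale=.0015); print(n,len(P),r.x.round(4),np.median(abs(r.fun)).round(4),(abs(r.fun)<.003).mean().round(2))
```

```text
[0.63932867 0.05163819 0.25427962] [ -90.13797302   30.16370269 -161.76503645] [ 23.7  -2.  -28.4   4.7 -33.6  81.3] [ 0.1 -0.1 -3.7] [-0.78  2.17  0.08] 0.02160853969718507
top 487 [ 0.4583 -0.2639  0.0779] 0.0013 0.75
top 487 [ 0.4597 -0.2651] 0.001 0.63
side 615 [ 0.4561 -0.2691  0.077 ] 0.0013 0.57
side 615 [ 0.4563 -0.268 ] 0.001 0.55
```

Lid in hand; the force shows 3.7 N. The pan centre averages (0.458, -0.266) over the two views. I level the lid by turning 40° and raise it a little.

step_arm(rows=[[[-1,-0.5,-2,0.5,-2.1,6.3,0],[-1,-0.5,-3,0.5,-2.1,6.3,0],[-1,-0.5,-3,0.5,-2.1,6.3,0],[-1,-0.5,-3,0,-2.1,6.3,0],[-1,-1,-3,0,-2.1,6.4,0],[-1,-2,-3,0,-2.1,6.4,0],[-1,-2,-3,0,0,0,0],[-1,-2,-3,0,0,0,0],[-1,-2,-3,0,0,0,0],[-1,-2,-2,0,0,0,0],[-1,0,0,0,0,0,0]]])

```text
clock: 14.92
tool_pos: [0.5069, -0.2296, 0.2664]
orientation: [-90.1, -10.1, -161.8]
force: [0.7, -0.0, -3.6]
opening: 0.0221
```

```bash
cat >> h.py <<'E'
R0=Ro.from_euler("xyz",[-90.2,29.9,-161.7],degrees=True)
dl=R0.inv().apply(np.array([.6759,.0631,.0825])-g); zl=R0.inv().apply(lz)   # grip->TCP and lid normal, tool frame
def lid():
    o=ctrl.get_obs(); R=Ro.from_euler("xyz",o["orientation"],degrees=True); G=o["tool_pos"]-R.apply(dl); n=R.apply(zl)
    rot=np.cross(n,[0,0,1]); rot=np.degrees(rot)
    print("t",o["clock"],"grip",G.round(4),"n",n.round(3),"level rot",rot.round(2),"F",o["force"].round(1),"M",o["moment"].round(2),"open",round(o["opening"],4),"q",o["joint_pos"].round(1)); return G
E
python3 -c "
from h import *
lid()
S,T=ctrl.snapshot('side'),ctrl.snapshot('top'); cv2.imwrite('pics/sd.png',S);cv2.imwrite('pics/td.png',T)
cv2.imwrite('pics/s7.png',cv2.resize(S[120:330,170:420],None,fx=3,fy=2.8,interpolation=cv2.INTER_CUBIC))"
```

```text
t 14.925 grip [ 0.5129 -0.2275  0.3048] n [-0.     0.002  1.   ] level rot [ 0.1   0.03 -0.  ] F [ 0.7 -0.  -3.6] M [ 0.24 -0.84  0.03] open 0.0221 q [ -1.6  12.7  -3.2   3.3 -83.6 109.1]
```

step_arm(rows=[[[-1,-1.5,-1,0,0,0,0],[-1,-2,-1.4,-1,0,0,0],[-1,-2,-1.4,-2,0,0,0],[-1,0,0,-3,0,0,0],[-1,0,0,-3,0,0,0],[-1,0,0,-2.5,0,0,0],[-1,0,0,-1.5,0,0,0],[-1,0,0,0,0,0,0],[-1,0,0,0,0,0,0]]])

```text
clock: 16.15
tool_pos: [0.4544, -0.2668, 0.1381]
orientation: [-90.0, -10.0, -161.7]
force: [0.2, -0.3, -2.8]
opening: 0.0217
```

```bash
python3 -c "
from h import *
lid()
S,T=ctrl.snapshot('side'),ctrl.snapshot('top'); cv2.imwrite('pics/sd.png',S);cv2.imwrite('pics/td.png',T)
a=cv2.resize(S[210:310,190:290],None,fx=4,fy=6,interpolation=cv2.INTER_CUBIC)[:600];b=cv2.resize(T[160:260,310:410],None,fx=4,fy=6,interpolation=cv2.INTER_CUBIC)
cv2.imwrite('pics/s7.png',np.hstack([a,b]))"
```

```text
t 16.15 grip [ 0.4602 -0.2646  0.1765] n [-0.003  0.003  1.   ] level rot [ 0.15  0.17 -0.  ] F [ 0.2 -0.3 -2.8] M [ 0.17 -0.77  0.  ] open 0.0217 q [ -5.7  14.2 -19.    4.4 -66.1 111.9]
```

View pics/s7.png

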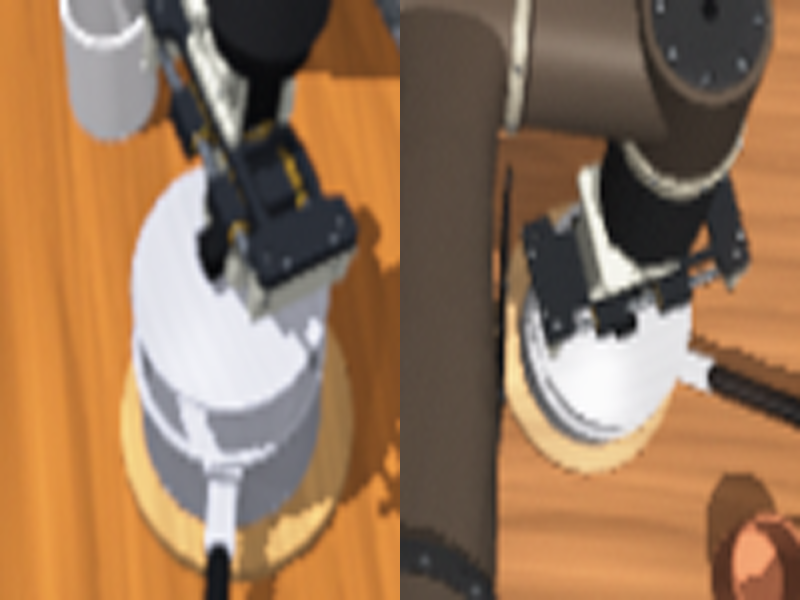

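The lid hangs over the pan, looking level. Its front edge is at side-crop pixel (235,408), with the rim below it at (215,464). I fit fixed-radius circles to both edges for the relative offset.

Run:
```python
from h import *
from scipy.optimize import least_squares
def fit(n,pts,off,z,r=.076):
    P=C[n].plane((np.array(pts,float)/[4,6])-.5+off,z)[:,:2]
    f=least_squares(lambda q:np.linalg.norm(P-q,axis=1)-r,[.459,-.265],loss="soft_l1",f_scale=.002)
    print(n,z,f.x.round(4),(f.fun*1000).round(1)); return f.x
so,to=np.array([190,210]),np.array([310,160])
sl=[(131,270),(150,345),(180,390),(235,408),(290,385),(322,335),(200,168),(150,215)]
sr=[(136,375),(150,415),(180,448),(215,464),(270,450),(305,420),(322,380)]
tl=[(x-400,y) for x,y in [(545,375),(575,415),(612,430),(650,410),(680,365),(692,320)]]
tr=[(x-400,y) for x,y in [(520,340),(530,385),(555,425),(600,442)]]
zf=.1765-.0365
a=fit("side",sl,so,zf);b=fit("side",sr,so,.0915);print("side lid-rim mm",(a-b)*1000)
a=fit("top",tl,to,zf);b=fit("top",tr,to,.0915);print("top lid-rim mm",(a-b)*1000)
```

```text
side 0.13999999999999999 [ 0.4606 -0.2633] [ 2.8 -2.7 -0.1 -0.   0.6  0.1 -1.   0.6]
side 0.0915 [ 0.4568 -0.2664] [ 0.3  0.8 -0.2  0.  -1.6  1.   0.7]
side lid-rim mm [3.87346087 3.06112454]
top 0.13999999999999999 [ 0.4607 -0.2629] [ 0.4  0.4  1.  -2.3 -0.6  4.1]
top 0.0915 [ 0.4566 -0.2584] [-0.5  0.1  0.8 -0.6]
top lid-rim mm [ 4.14769554 -4.46336879]
```

Lid at (0.4606, -0.263) in both views. Pan about (0.4575, -0.2655), the top fit's y resting on too short an arc. I shift -3, -1.5 mm and descend slowly, watching force.

step_arm(rows=[[[-1,-0.3,-0.15,-1,0,0,0],[-1,0,0,-1,0,0,0],[-1,0,0,-0.7,0,0,0],[-1,0,0,0,0.1,0.1,0],[-1,0,0,0,0,0,0]]])

```text
clock: 16.88
tool_pos: [0.4509, -0.2683, 0.1102]
orientation: [-90.2, -10.1, -161.7]
force: [0.3, -0.9, -1.9]
opening: 0.022
```

step_arm(rows=[[[-1,0,0,-0.15,0,0,0],[-1,0,0,-0.15,0,0,0],[-1,0,0,-0.1,0,0,0],[-1,0,0,0,0,0,0]]])

```text
clock: 17.38
tool_pos: [0.4506, -0.2681, 0.1061]
orientation: [-90.2, -10.1, -161.7]
force: [0.0, -0.1, -3.1]
opening: 0.0217
```

```bash
python3 -c "
from h import *
lid()"
```

```text
t 17.375 grip [ 0.4566 -0.266   0.1445] n [0. 0. 1.] level rot [ 0.01 -0.02  0.  ] F [ 0.  -0.1 -3.1] M [ 0.16 -0.81 -0.02] open 0.0217 q [ -6.   15.8 -21.4   4.5 -62.1 111.9]
```

step_arm(rows=[[[-1,0,0,-0.15,0,0,0],[-1,0,0,-0.15,0,0,0],[-1,0,0,0,0,0,0]]])

```text
clock: 17.75
tool_pos: [0.4506, -0.2681, 0.103]
orientation: [-90.2, -10.1, -161.7]
force: [1.2, 0.8, -3.0]
opening: 0.0217
```

step_arm(rows=[[[-1,0,0,-0.15,0,0,0],[-1,0,0,-0.15,0,0,0],[-1,0,0,0,0,0,0]]])

```text
clock: 18.12
tool_pos: [0.4506, -0.2681, 0.1]
orientation: [-90.2, -10.1, -161.7]
force: [-0.2, 0.5, -2.3]
opening: 0.0217
```

Entering freely at grip z of about 0.138. I continue.

step_arm(rows=[[[-1,0,0,-0.15,0,0,0],[-1,0,0,-0.15,0,0,0],[-1,0,0,0,0,0,0]]])

```text
clock: 18.5
tool_pos: [0.4506, -0.2681, 0.097]
orientation: [-90.2, -10.1, -161.7]
force: [-0.4, 0.0, -2.8]
opening: 0.0216
```

step_arm(rows=[[[-1,0,0,-0.15,0,0,0],[-1,0,0,-0.1,0,0,0],[-1,0,0,0,0,0,0]]])

```text
clock: 18.88
tool_pos: [0.4506, -0.2681, 0.0945]
orientation: [-90.2, -10.1, -161.7]
force: [0.5, -0.4, -4.0]
opening: 0.022
```

```bash
python3 -c "
from h import *
lid()"
```

```text
t 18.875 grip [ 0.4566 -0.266   0.1329] n [0. 0. 1.] level rot [ 0.01 -0.02  0.  ] F [ 0.5 -0.4 -4. ] M [ 0.16 -0.77  0.04] open 0.022 q [ -6.   16.5 -22.2   4.6 -60.7 111.7]
```

step_arm(rows=[[[-1,0,0,-0.1,0,0,0],[-1,0,0,-0.05,0,0,0],[-1,0,0,0,0,0,0]]])

```text
clock: 19.25
tool_pos: [0.4507, -0.2681, 0.0931]
orientation: [-90.2, -10.1, -161.7]
force: [-0.0, -0.6, -3.5]
opening: 0.0218
```

step_arm(rows=[[[-1,0,0,-0.05,0,0,0],[-1,0,0,0,0,0,0]]])

```text
clock: 19.5
tool_pos: [0.4507, -0.2681, 0.0926]
orientation: [-90.2, -10.1, -161.7]
force: [-1.0, 0.3, -4.0]
opening: 0.0216
```

step_arm(rows=[[[-1,0,0,-0.05,0,0,0],[-1,0,0,-0.05,0,0,0],[-1,0,0,0,0,0,0]]])

```text
clock: 19.88
tool_pos: [0.4506, -0.2681, 0.0916]
orientation: [-90.2, -10.1, -161.7]
force: [0.4, -0.3, -2.3]
opening: 0.0218
```

step_arm(rows=[[[-1,0,0,-0.05,0,0,0],[-1,0,0,0,0,0,0]]])

```text
clock: 20.12
tool_pos: [0.4508, -0.2682, 0.0913]
orientation: [-90.2, -10.1, -161.7]
force: [-0.2, 0.2, -0.9]
opening: 0.0222
```

```bash
python3 -c "
from h import *
lid()"
```

```text
t 20.125 grip [ 0.4567 -0.266   0.1298] n [0. 0. 1.] level rot [ 0.02 -0.    0.  ] F [-0.2  0.2 -0.9] M [ 0.43 -0.4  -0.12] open 0.0222 q [ -6.   16.7 -22.4   4.6 -60.2 111.7]
```

Contact begins. I press a little further to confirm that it is seated.

step_arm(rows=[[[-1,0,0,-0.05,0,0,0],[-1,0,0,0,0,0,0]]])

```text
clock: 20.38
tool_pos: [0.4508, -0.2682, 0.0913]
orientation: [-90.2, -10.1, -161.7]
force: [-1.7, 3.4, 5.2]
opening: 0.0215
```

step_arm(rows=[[[-1,0,0,-0.05,0,0,0],[-1,0,0,0,0,0,0],[-1,0,0,0,0,0,0]]])

```text
clock: 20.75
tool_pos: [0.4508, -0.2682, 0.0913]
orientation: [-90.2, -10.1, -161.7]
force: [-3.0, 4.0, 9.3]
opening: 0.0218
```

```bash
python3 -c "
from h import *
lid()"
```

```text
t 20.75 grip [ 0.4567 -0.266   0.1297] n [-0.     0.001  1.   ] level rot [ 0.04  0.02 -0.  ] F [-3.   4.   9.3] M [ 1.35  0.92 -0.39] open 0.0218 q [ -6.   16.7 -22.5   4.6 -60.2 111.7]
```

It stops firmly, but the moment change says contact is on the (-x,+y) side, so the lid is tilted slightly in the grip. I turn with the moment to even it out.

step_arm(rows=[[[-1,0,0,0,0.3,0.4,0],[-1,0,0,0,0,0,0],[-1,0,0,0,0,0,0]]])

```text
clock: 21.12
tool_pos: [0.4507, -0.2681, 0.0913]
orientation: [-90.6, -10.4, -161.6]
force: [-3.3, 5.5, 9.5]
opening: 0.022
```

```bash
python3 -c "
from h import *
lid()"
```

```text
t 21.125 grip [ 0.4569 -0.2661  0.1297] n [ 0.007 -0.005  1.   ] level rot [-0.26 -0.39  0.  ] F [-3.3  5.5  9.5] M [ 1.34  1.07 -0.42] open 0.022 q [ -6.2  17.  -21.9   4.3 -60.8 112.1]
```

step_arm(rows=[[[-1,-0.05,0.1,0,0,0,0],[-1,0,0,0,0,0,0],[-1,0,0,0,0,0,0]]])

```text
clock: 21.5
tool_pos: [0.4507, -0.2679, 0.0913]
orientation: [-90.5, -10.4, -161.6]
force: [-1.9, -1.2, 6.6]
opening: 0.0218
```

```bash
python3 -c "
from h import *
lid()"
```

```text
t 21.5 grip [ 0.4569 -0.2659  0.1297] n [ 0.006 -0.004  1.   ] level rot [-0.2  -0.34  0.  ] F [-1.9 -1.2  6.6] M [-0.6   0.25 -0.05] open 0.0218 q [ -6.1  17.  -22.    4.4 -60.7 112. ]
```

Taking the moment about its reference point, about 0.29 m up the tool, the contact centre lies within 35 mm of the lid's axis. A contact on one side only would be at about 70 mm, so the flange rests all round. I undo the small twist, hold, then open and retract along the tool axis.

step_arm(rows=[[[-1,0,0,0,-0.3,-0.4,0],[-1,0,0,0,0,0,0],[-1,0,0,0,0,0,0],[-1,0,0,0,0,0,0]]])

```text
clock: 22.0
tool_pos: [0.4511, -0.268, 0.0913]
orientation: [-90.1, -10.1, -161.7]
force: [-0.5, -1.3, 6.6]
opening: 0.0216
```

```bash
python3 -c "
from h import *
lid()"
```

```text
t 22.0 grip [ 0.457  -0.2658  0.1297] n [-0.001  0.002  1.   ] level rot [ 0.1   0.08 -0.  ] F [-0.5 -1.3  6.6] M [-0.58  0.06  0.03] open 0.0216 q [ -5.9  16.7 -22.5   4.7 -60.1 111.6]
```

step_arm(rows=[[[-0.2,0,0,0.03,0,0,0],[0.2,0,0,0,0,0,0],[0.5,0,0,0,0,0,0],[0.5,0,0,0,0,0,0],[0.5,0,0,0,0,0,0],[0.5,0,0,0,0,0,0]]])

```text
clock: 22.75
tool_pos: [0.4502, -0.2671, 0.0904]
orientation: [-90.2, -10.1, -161.7]
force: [-0.3, -0.1, 0.2]
opening: 0.0652
```

Released with no force left on the tool. Now straight up along the tool axis.

step_arm(rows=[[[0.5,0.1,0,0.5,0,0,0],[0.5,0.2,0.05,1,0,0,0],[0.5,0.25,0.1,1.5,0,0,0],[0.5,0.3,0.1,2,0,0,0],[0.5,0.5,0.15,3,0,0,0],[0.5,0.5,0.2,4,0,0,0],[0.5,1,3,5,0,0,0],[0.5,1,5,5,0,0,0],[0.5,1,5,3,0,0,0],[0.5,0,5,0,0,0,0],[0.5,0,5,0,0,0,0],[0.5,0,0,0,0,0,0]]])

```text
clock: 24.25
tool_pos: [0.4975, -0.0347, 0.3355]
orientation: [-90.2, -10.0, -161.5]
force: [0.5, -0.1, 1.0]
opening: 0.0655
```

```bash
python3 -c "
from h import *
S,T=ctrl.snapshot('side'),ctrl.snapshot('top'); cv2.imwrite('pics/sd.png',S);cv2.imwrite('pics/td.png',T)
a=cv2.resize(S[80:310,180:390],None,fx=2,fy=2.6,interpolation=cv2.INTER_CUBIC)[:598];b=cv2.resize(S[225:315,205:285],(379,598),interpolation=cv2.INTER_CUBIC)
cv2.imwrite('pics/s8.png',np.hstack([a,b]))"
```

```text
(no output)
```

View pics/s8.png

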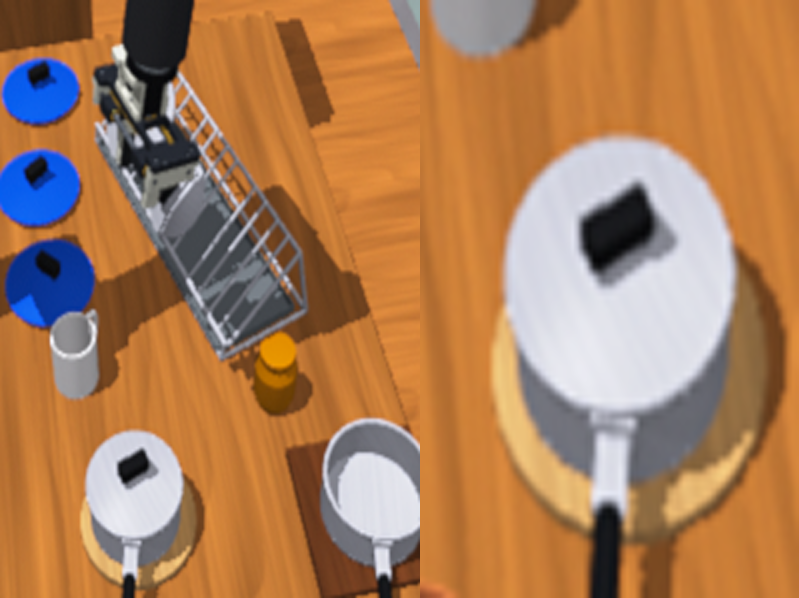

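The lid sits flush on the trivet pan, its bar at right-panel pixel (617,228), with no visible gap. The mugs and jar look untouched. One numeric check of the grips, then I hand in.

```bash
python3 -c "
from h import *
im=cv2.imread('pics/sd.png'),cv2.imread('pics/td.png')
def dark(i,exp,r=9):
    x,y=exp.astype(int); m=(im[i][y-r:y+r+1,x-r:x+r+1].max(2)<60); ys,xs=np.where(m); return (np.array([x-r+xs.mean(),y-r+ys.mean()]),m.sum()) if m.any() else (None,0)
for nm,e in (('lid14',[.457,-.266,.131]),('lid12',[.5967,.2162,.1074]),('lid16',[.553,.3951,.1212])):
    a,b=dark(0,C['side'].proj(e)[0]),dark(1,C['top'].proj(e)[0]); print(nm,a[1],b[1], tri(a[0],b[0]) if a[1] and b[1] else '')
print(ctrl.get_obs()['force'].round(1)); ctrl.close_job()"
```

```text
lid14 110 61 (array([ 0.45776245, -0.26590475,  0.12776143]), [np.float64(0.002133758074426076), np.float64(0.002133758074425403)])
lid12 83 27 (array([0.593695  , 0.2442361 , 0.10468034]), [np.float64(0.0032790606825103437), np.float64(0.003279060682511254)])
lid16 105 61 (array([0.55452376, 0.39561787, 0.11853791]), [np.float64(0.0009415553802236092), np.float64(0.0009415553802238667)])
[-0.6 -0.1 -0.1]
the job is handed in; nothing more can be done
```

The 14 cm lid is on the trivet pan and the job is handed in; my checks show it home and level. One check, on the 12 cm lid, came out unclear.

- **Which lid:** the trivet pan's rim measured about 157 mm and the back pan's 175 mm. That made the trivet pan the 14 cm one, and its lid was the right-hand one on the rack.
- **First grasp missed:** the jaws shut on nothing because the fingertips lay about 28 mm short of the reported TCP. Probing for the bar then pushed the lid into the rack with about 80 N at the wrist for a moment. That is under the 120 N wrist limit, and it was through the fingertips, not the arm or gripper body.
- **Placing:** the second grasp held at 22 mm. I lowered the lid until the rim carried it, with about 6.6 N upward on the tool. The contact centred near the lid's axis, so it was resting all round. I held it there, then released it and backed off with no force on the tool.

**Last checks:**
- **14 cm lid:** its grip triangulated at (0.458, -0.266, 0.128). Heights from this method had been reading 2–3 mm low, so that fits the expected 0.131, and the picture shows it flush.
- **16 cm lid:** its grip is within about 3 mm of where it started.
- **12 cm lid:** this check disagreed, showing a 28 mm sideways shift. The gripper partly covered that lid in the pictures and probably spoiled the reading. I never knowingly touched it, but I didn't confirm its position.
- **Mugs and jar:** the white mug and the jar looked undisturbed in the last picture. The copper mug was out of that crop, so I did not check it at the end.

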